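# Walk a pinched spacer bar out of a weldment

## Robot

A 6-joint arm with a two-finger parallel gripper is mounted at the origin on the work surface. World frame = base frame: x ahead of the robot, y to its left, z up, the work surface at z = 0. Lengths are in mm, angles in rad, forces in N, time in s.
With the tool pointing down it reaches from about 275 to 825 mm from the base axis. Payload 5.2 kg.
Tool frame: the origin (TCP) lies midway between the tips of the shut fingers; the grasp point (between the pads) lies 19 mm behind it; z points along the fingers, y is the line along which they close (so a half turn about z gives the same grasp; the last joint's range is limited). The gripper opens to 93 mm and grips with 3 to 60 N. Pads are 15 mm wide; open, the fingers measure 128 mm over their backs; the gripper's body (75 mm by 188 mm) begins 65 mm behind the grasp point.
Start: joints at [-1.312, 0.259, 1.535, -0, 1.348, -0.203], TCP at [245.079, -492.383, 218.653] pointing down, gripper open.
Joint ranges: [-3.14, 3.14], [-0.91, 2.08], [0.19, 2.58], [-1.22, 4.36], [0.22, 2.71], [-3.12, 3.12]. Speed limits (rad/s): [2.57, 2.57, 3.14, 3.14, 3.14, 3.14].

## Interface

Orientations are given as a unit quaternion [w, x, y, z].
In Python, from station import robot, vision, spotter gives the robot as it stands. The module is installed in compiled form; this text tells all that it offers. Calls block until the motion is done:
- robot.movep(position, orientation): joint-space move of the TCP to a pose.
- robot.move_linear(position, feed=150, frame=None, until_force=None): straight line of the TCP; frame=None keeps the orientation; feed is the mean speed in mm/s. With until_force (N) it stops when the force on the tool has changed by that much, and returns True; else False.
- robot.set_joints(angles): joint-space move.
- robot.move_gripper(opening): opening from 0.0 (shut) to 1.0 (fully open); the grip force is fixed at half the most; returns when the fingers have stopped.
- robot.dwell(seconds).
- robot.ik(position, orientation): joint angles nearest the present ones, or None.
- robot.state(): the state.
- vision.grab_frame(name): name is "scene" or "top" or "wrist"; returns a dict with "image" (384x512x3 uint8, red, green, blue), "fx", "fy", "cx", "cy" (pixels), "eye" and "rotation" of the camera in the world. Camera axes: x right, y up, looking along -z (the intrinsics and any distortion apply to the point x, -y, -z); pixel columns grow to the right and rows downward; lengths in mm; the calibration is good to about 2 mm. A picture is of the moment at which its call begins. There is no depth.
A pose or a line that the arm cannot do raises robot.MotionError and nothing moves.
- robot.close_job(): hands the job in; it is judged then, once.
Trained networks look in a picture, given as the dict that the camera call returned (one of the last four; its "shot" number tells which), for a name from the list of things; names that differ only in an ending like _2 or _b are one class to them, and where a whole thing is asked for, a point or a joint stands for the part that bears it (a point fixed in the world has none). Each returns a list of dicts, best first, with "confidence" (0 to 1); they miss things now and then, are a little off and sometimes report something else, mostly with a low value. They report only what shows in the picture. A call takes as long as a camera call. They do not tell look-alikes from the thing itself.
- spotter.boxes_of(picture, label): "at" ([column, row] in pixels, amid what is visible of it).
- spotter.mark_of(picture, label): "at" ([column, row] in pixels: a listed point, or the origin of a listed thing).
The state is a dict: "time": time; "qpos": joint angles; "qd": joint speeds; "joint_torque": joint torques, N m; "tool_pos": TCP position; "orientation": TCP orientation; "force": force on the tool from outside, world axes, zero at the start; "moment": the same for the moment, N m; "opening": opening from 0.0 (shut) to 1.0 (fully open); "gripper_force": force on a finger pad.
Only numpy, scipy, OpenCV 4.12 (cv2) and the standard library are available. Lean on these libraries where they do the work, as an engineer would, in place of code of your own. Each camera call takes 0.05 s, during which the arm holds its last target. There are 200 camera calls.

## Task

Weld shrinkage has pinched the aluminium spacer bar between the two upright flanges of the steel weldment. Pick up the mallet and press its face on the bar with slow, light taps near one end and then the other in turn, changing ends whenever the bar binds and never pushing harder than 25 N, until the bar drops free and lies level on the two guide blocks below; touch the bar only with the mallet. Then stand the mallet upright on its rubber pad again, and leave the ruler, hammer and magnet block where they are.

Things in the scene. Friction and masses are not known exactly. Their poses are not given: they have to be found in the camera images.
- bar_mid (a point): Centre of the spacer bar: aluminium, 180 mm long, 30 mm wide, 24 mm high, about 0.22 kg, wedged level between the flanges. Its y axis runs along the bar, z points up. A tongue (40 mm along the bar, 14 mm thick) points down 33 mm from its underside's middle into the gap between the weldment's two guide blocks.
- bar_top_a (a point): Point on the bar's top surface, on its centre line, 70 mm from the middle towards its +y end: the place to tap. A tap here slides this end down at some 15 to 20 N and the other end stays put; pushed in the middle the bar needs more than 25 N.
- bar_top_b (a point): The same 70 mm from the middle towards the -y end. The tongue has about 1 mm of play each way, unequal from side to side: an end goes down only some 1 to 10 mm before the tongue binds and the force climbs steeply; tapping the other end frees it again.
- frame_floor (a point): Middle of the base plate's upper side (90 x 260 mm plate, 8 mm thick, fixed); y along the bar. Flanges at its ends rise 80 mm from here; their inward lips, 12 mm high along the top edge, pinch the bar's ends. Bar centre starts 71 to 74 mm above this point, comes free at about 56 mm (bar top below the lips), then drops to 47 mm onto the guide blocks (35 mm high).
- mallet_head (a point): Centre of the mallet's head (0.42 kg in all). It stands on one of its two flat round faces, 32 mm across, 42 mm below and above this point. The handle, 22 mm thick, sticks out level 170 mm along its own -x. Between the faces is a steel block with flat cheeks 36 mm apart (across its own y), 42 mm wide, 26 mm above and below this point: grip these from above.
- pad: Black rubber mat 130 x 130 x 6 mm, fixed to the bench, on which the mallet stands; origin at the centre of its underside, on the bench.
- ruler: Steel ruler 300 x 28 x 5 mm lying along its own y; origin at the centre of its underside. Leave alone.
- hammer: Wooden-handled hammer, about 270 mm, lying along its own x; leave alone.
- magnet: Small grey magnet block 70 x 24 x 50 mm; origin at the centre of its underside. Leave alone.
Mind the look-alikes: they are no part of the job. There is more than one size of the part that bears mallet_head; the job needs the largest.

How it is judged:
By the outcome, as a careful person would: the job done as asked, in the order asked, and still so for the second after the job is handed in, with the robot touching nothing.
It also fails if it takes over 67 s, if anything falls off the work surface, if the arm or the gripper's body presses on something with over 40 N, if the wrist force passes 120 N, or if a joint passes its speed limit or range.

## Working session

There is one attempt and no reset: what is moved stays moved. The work goes in short steps, each a Python script; the robot and the scene stay as the last script left them, time stands still between calls to the robot, and variables do not carry over. Pictures are saved under pics/ and viewed, at most 10 in all, crops included, and the job is handed in when it is done.

```bash
mkdir -p pics
cat > h.py <<'E'
import numpy as np, cv2
from station import robot, vision, spotter
def ray(p,uv):
    d=np.array([(uv[0]-p["cx"])/p["fx"],-(uv[1]-p["cy"])/p["fy"],-1.])
    return np.array(p["eye"]),np.array(p["rotation"])@d
def onz(p,uv,z):
    e,d=ray(p,uv); return e+d*(z-e[2])/d[2]
def tri(obs):
    A=np.zeros((3,3));b=np.zeros(3)
    for p,uv in obs:
        e,d=ray(p,uv);d=d/np.linalg.norm(d);M=np.eye(3)-np.outer(d,d);A+=M;b+=M@e
    return np.linalg.solve(A,b)
def proj(p,X):
    c=np.array(p["rotation"]).T@(np.array(X)-p["eye"])
    return np.array([p["cx"]+p["fx"]*c[0]/-c[2],p["cy"]-p["fy"]*c[1]/-c[2]])
def save(p,n): cv2.imwrite(f"pics/{n}.png",p["image"][:,:,::-1])
E
python3 - <<'E'
from h import *
np.set_printoptions(precision=1,suppress=True)
s=vision.grab_frame("scene");t=vision.grab_frame("top")
print([k for k in t],t["eye"],s["eye"])
im=np.hstack([cv2.resize(t["image"],(512,384))])
save(t,"top0");save(s,"scene0")
for l in ["bar_mid","bar_top_a","frame_floor","mallet_head","pad","ruler","hammer","magnet"]:
    for n,p in (("top",t),("scene",s)):
        print(l,n,[(np.round(d["at"],1).tolist(),round(d["confidence"],2)) for d in spotter.mark_of(p,l)[:5]])
print(robot.state()["time"],robot.state()["orientation"])
E
```

```text
['image', 'fx', 'fy', 'cx', 'cy', 'eye', 'rotation', 'shot'] [ 534.   181.8 1231.6] [1087.9 -222.1 1174.5]
bar_mid top [([375.5, 209.6], 0.78)]
bar_mid scene [([142.6, 254.2], 0.89)]
bar_top_a top [([351.6, 213.9], 0.77), ([401.6, 204.5], 0.58)]
bar_top_a scene [([122.0, 271.4], 0.68), ([163.8, 232.9], 0.65)]
frame_floor top [([365.0, 206.2], 0.66)]
frame_floor scene [([155.7, 265.0], 0.91)]
mallet_head top [([263.7, 204.7], 0.94), ([111.3, 249.8], 0.84), ([146.0, 260.1], 0.79)]
mallet_head scene [([246.1, 205.3], 0.95), ([296.3, 118.1], 0.85), ([329.1, 100.9], 0.67)]
pad top [([264.1, 197.7], 0.59)]
pad scene [([252.3, 214.2], 0.86)]
ruler top [([284.4, 139.9], 0.55)]
ruler scene [([272.8, 270.8], 0.65)]
hammer top [([379.0, 132.0], 0.68)]
hammer scene [([184.7, 344.7], 0.94)]
magnet top [([192.4, 242.3], 0.63)]
magnet scene [([280.0, 147.0], 0.77)]
0.9 [0.  1.  0.2 0. ]
```

View pics/top0.png

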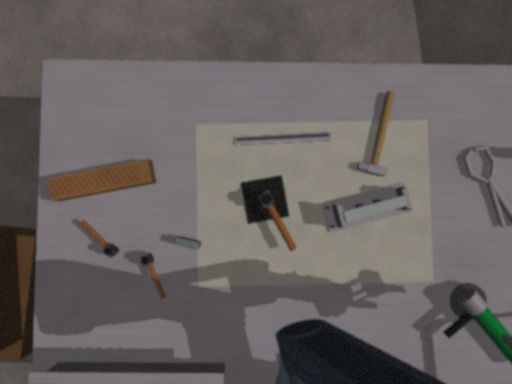

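View pics/scene0.png

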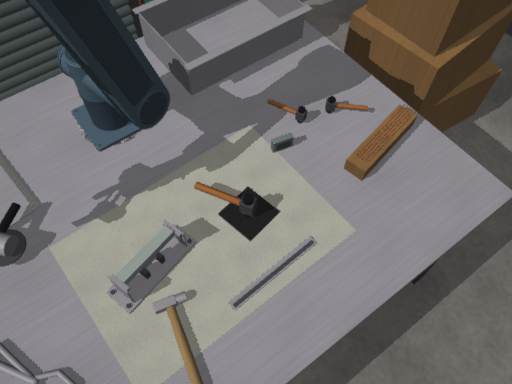

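The top picture shows three mallets: (264,205) on the black pad, and (111,250) and (146,260) off to the left. The one on the pad looks largest, which fits both "stands on the pad" and "largest". The weldment with the bar is at about (370,208), the hammer at (379,132), the ruler at (284,139) and the magnet at (190,242). Next I'll triangulate the points and check the mallet sizes in one crop.

Run:
```python
from h import *
np.set_printoptions(precision=1,suppress=True)
s=vision.grab_frame("scene");t=vision.grab_frame("top")
P=dict(bar=([375.5,209.6],[142.6,254.2]),a1=([351.6,213.9],[122,271.4]),a2=([401.6,204.5],[163.8,232.9]),a1x=([351.6,213.9],[163.8,232.9]),floor=([365,206.2],[155.7,265]),m0=([263.7,204.7],[246.1,205.3]),m1=([111.3,249.8],[296.3,118.1]),m1x=([111.3,249.8],[329.1,100.9]),m2=([146,260.1],[296.3,118.1]),pad=([264.1,197.7],[252.3,214.2]),ruler=([284.4,139.9],[272.8,270.8]),hammer=([379,132],[184.7,344.7]),magnet=([192.4,242.3],[280,147]))
for k,(a,b) in P.items():
    X=tri([(t,a),(s,b)]);print(k,X,"err",proj(t,X)-a,proj(s,X)-b)
big=lambda im,r0,r1,c0,c1:cv2.resize(im[r0:r1,c0:c1],(400,300),interpolation=cv2.INTER_CUBIC)
T,S=t["image"],s["image"]
o=np.vstack([np.hstack([big(T,165,255,230,350),big(T,215,305,70,190)]),np.hstack([big(S,160,250,190,310),big(S,80,170,255,375)])])
cv2.imwrite("pics/crop1.png",o[:,:,::-1])
```

```text
Traceback (most recent call last):
  File "h.py", line 11, in tri
    e,d=ray(p,uv);d=d/np.linalg.norm(d);M=np.eye(3)-np.outer(d,d);A+=M;b+=M@e
        ~~~^^^^^^
  File "h.py", line 5, in ray
    return np.array(p["eye"]),np.array(p["rotation"])@d
                              ~~~~~~~~~~~~~~~~~~~~~~~^~
ValueError: matmul: Input operand 1 has a mismatch in its core dimension 0, with gufunc signature (n?,k),(k,m?)->(n?,m?) (size 3 is different from 4)
```

```bash
sed -i '1a from scipy.spatial.transform import Rotation as Ro\ndef RM(p): return Ro.from_quat(np.array(p["rotation"])[[1,2,3,0]]).as_matrix()' h.py; sed -i 's/np.array(p\["rotation"\])@d/RM(p)@d/; s/np.array(p\["rotation"\]).T/RM(p).T/' h.py
python3 - <<'E'
from h import *
np.set_printoptions(precision=1,suppress=True)
s=vision.grab_frame("scene");t=vision.grab_frame("top")
P=dict(bar=([375.5,209.6],[142.6,254.2]),a1=([351.6,213.9],[122,271.4]),a2=([401.6,204.5],[163.8,232.9]),a1x=([351.6,213.9],[163.8,232.9]),floor=([365,206.2],[155.7,265]),m0=([263.7,204.7],[246.1,205.3]),m1=([111.3,249.8],[296.3,118.1]),m1x=([111.3,249.8],[329.1,100.9]),m2=([146,260.1],[296.3,118.1]),pad=([264.1,197.7],[252.3,214.2]),ruler=([284.4,139.9],[272.8,270.8]),hammer=([379,132],[184.7,344.7]),magnet=([192.4,242.3],[280,147]))
for k,(a,b) in P.items():
    X=tri([(t,a),(s,b)]);print(k,X,"err",proj(t,X)-a,proj(s,X)-b)
big=lambda im,r0,r1,c0,c1:cv2.resize(im[r0:r1,c0:c1],(400,300),interpolation=cv2.INTER_CUBIC)
T,S=t["image"],s["image"]
o=np.vstack([np.hstack([big(T,165,255,230,350),big(T,215,305,70,190)]),np.hstack([big(S,160,250,190,310),big(S,80,170,255,375)])])
cv2.imwrite("pics/crop1.png",o[:,:,::-1])
print(t["rotation"],s["rotation"],t["fx"])
E
```

```text
bar [ 535.3 -169.    73. ] err [0.5 0.3] [0.7 0. ]
a1 [ 498.  -188.3  -81.6] err [16.1  7.4] [20. -2.]
a2 [ 575.6 -143.4  253.9] err [-13.8 -11. ] [-18.3  -3.6]
a1x [522.8 -94.9  89.2] err [0.3 0.2] [0.4 0. ]
floor [ 547.4 -155.1    2.2] err [-0.4 -0.3] [-0.6 -0. ]
m0 [548.2 155.6  11. ] err [0. 0.] [ 0. -0.]
m1 [380.3 565.2 -11.5] err [18.9  8.3] [17.2 -5.3]
m1x [411.  599.5  53. ] err [0.5 0.3] [ 0.5 -0.1]
m2 [370.2 508.   -7.5] err [2.4 1.6] [ 2.6 -0.3]
pad [572.1 156.7 -10.1] err [-0.8 -0.6] [-1.1 -0. ]
ruler [751.9  94.7  -3.2] err [-0.7 -0.5] [-0.9  0. ]
hammer [ 777.3 -202.8   -2.2] err [0.3 0.2] [0.4 0. ]
magnet [432.3 374.1   0.1] err [-0.4 -0.3] [-0.5  0. ]
[ 0.7  0.  -0.  -0.7] [0.9 0.2 0.1 0.4] 400.0076623521809
```

View pics/crop1.png

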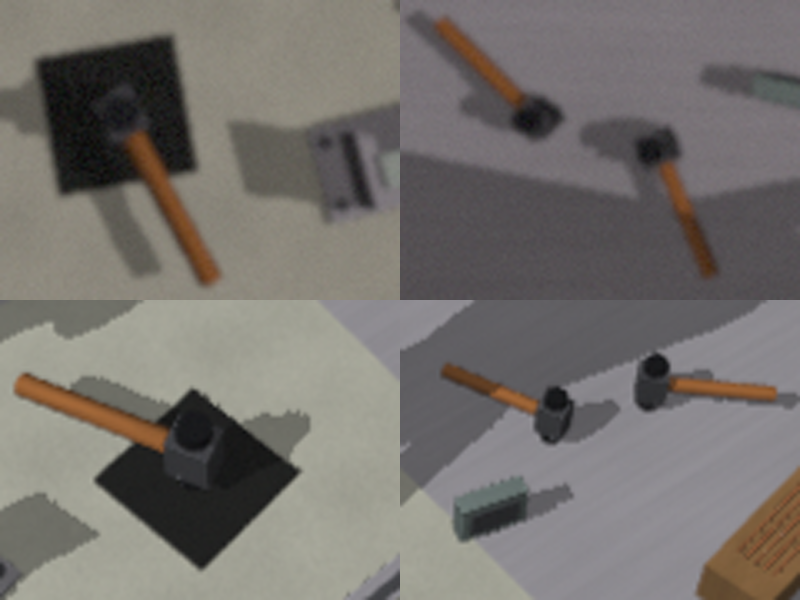

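The crop confirms it: the mallet on the pad has the longest handle and biggest head of the three, so it is the one to use. Next I'll hover over the mallet and then the bar to get close wrist-camera views.

```bash
cat >> h.py <<'E'
def down(psi):  # tool x at yaw psi, z down
    q=(Ro.from_euler('z',psi,degrees=True)*Ro.from_euler('x',180,degrees=True)).as_quat()
    return [q[3],q[0],q[1],q[2]]
def marks(p,l): return [(np.round(d["at"],1).tolist(),round(d["confidence"],2)) for d in spotter.mark_of(p,l)[:3]]
E
python3 - <<'E'
from h import *
np.set_printoptions(precision=1,suppress=True)
t=vision.grab_frame("top")
for uv,z in (([263.7,204.7],48),([264.1,197.7],0),([375.5,209.6],80),([365,206.2],8),([351.6,213.9],92),([401.6,204.5],92)): print(onz(t,uv,z))
bx=onz(t,[375.5,209.6],80)
robot.movep([bx[0],bx[1],330],down(10.6))
w=vision.grab_frame("wrist");save(w,"wbar");print("eye",w["eye"])
for l,z in (("bar_mid",80),("bar_top_a",92),("frame_floor",8)):
    for uv,c in marks(w,l): print(l,uv,c,onz(w,uv,z))
mx=onz(t,[263.7,204.7],48)
robot.movep([mx[0],mx[1],270],down(34.6))
w=vision.grab_frame("wrist");save(w,"wmal");print("eye",w["eye"])
for l,z in (("mallet_head",48),("pad",0)):
    for uv,c in marks(w,l): print(l,uv,c,onz(w,uv,z))
print(robot.state()["time"],robot.state()["force"])
a,b=[cv2.imread(f"pics/{n}.png") for n in ("wbar","wmal")]
cv2.imwrite("pics/w2.png",cv2.resize(np.hstack([a,b]),(800,300),interpolation=cv2.INTER_AREA))
E
```

```text
[547.8 156.4  48. ]
[569.9 154.3   0. ]
[ 536.2 -165.4   80. ]
[ 546.4 -154.9    8. ]
[523.3 -93.4  92. ]
[ 551.4 -236.5   92. ]
eye [ 600.7 -153.4  495.7]
bar_mid [253.5, 167.0] 0.77 [ 539.9 -159.1   80. ]
bar_top_a [303.7, 162.6] 0.56 [ 561.3 -229.8   92. ]
frame_floor [255.8, 157.2] 0.97 [ 547.1 -161.     8. ]
eye [602.6 193.3 436.4]
mallet_head [264.7, 165.2] 0.93 [564.2 153.8  48. ]
pad [265.2, 157.4] 0.85 [570.  155.3   0. ]
pad [366.6, 72.9] 0.46 [755.3 103.5   0. ]
4.4 [ 0.1  0.2 -0.7]
```

View pics/w2.png

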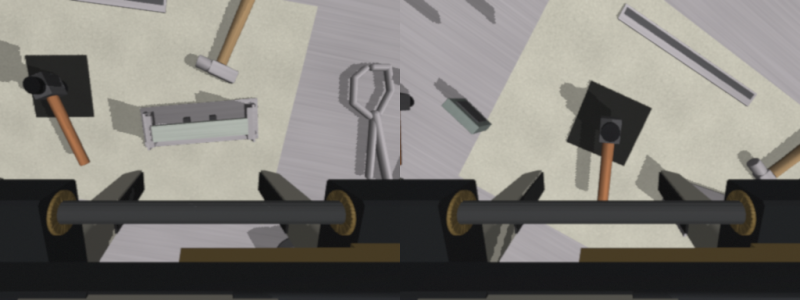

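The left half shows the bar at about (200,131) and the right half the mallet head at about (610,132) with its handle running down. The network's points disagree by about 15 mm, so I'll measure from edges and colours instead.

Run:
```python
from h import *
import pickle
np.set_printoptions(precision=1,suppress=True)
w=vision.grab_frame("wrist");st=robot.state()
Rt=Ro.from_quat(np.array(st["orientation"])[[1,2,3,0]]).as_matrix()
Rc=Rt.T@RM(w); off=Rt.T@(np.array(w["eye"])-st["tool_pos"]); print("cam in tool",off,Rc,w["fx"])
qb=down(10.6);Rb=Ro.from_quat(np.array(qb)[[1,2,3,0]]).as_matrix()
b=dict(w);b["image"]=cv2.imread("pics/wbar.png")[:,:,::-1].copy()
b["eye"]=np.array([536.2,-165.4,330])+Rb@off; q=Ro.from_matrix(Rb@Rc).as_quat();b["rotation"]=[q[3],q[0],q[1],q[2]]
print("eye",b["eye"]); pickle.dump((b,w),open("v.pkl","wb"))
# bar: greenish
im=b["image"].astype(int);print("bar px",im[167,255],"mat",im[220,255])
d=im[:,:,1]-im[:,:,0]; m=((d>=4)&(im[:,:,2]>=im[:,:,0])).astype(np.uint8); m[:100]=0;m[215:]=0;m[:,:170]=0;m[:,345:]=0
m=cv2.morphologyEx(m,cv2.MORPH_OPEN,np.ones((3,3)))
n,L,S,C=cv2.connectedComponentsWithStats(m);k=1+np.argmax(S[1:,4]);print(S[k],C[k])
c=cv2.boxPoints(cv2.minAreaRect(np.argwhere(L==k)[:,::-1].astype(np.float32)));print("bar corners",c,[onz(b,u,92) for u in c])
# handle: orange
im=w["image"].astype(int); m=((im[:,:,0]-im[:,:,2]>40)).astype(np.uint8);m[:, :240]=0;m[:,300:]=0;m[:150]=0;m[250:]=0
P=np.argwhere(m)[:,::-1].astype(np.float32)
r=[(y,P[P[:,1]==y][:,0].mean(),P[P[:,1]==y][:,0].min(),P[P[:,1]==y][:,0].max()) for y in range(184,248,6)]
print([np.round(x,1).tolist() for x in r if x[1]==x[1]])
X=np.array([onz(w,(x[1],x[0]),48) for x in r]);print(X[[0,-1]]);f=np.polyfit(X[:,0],X[:,1],1);print("handle yaw",np.degrees(np.arctan(f[0])),f)
f=lambda I,c0,c1,r0,r1,o:cv2.resize(I[r0:r1,c0:c1],(o,300),interpolation=cv2.INTER_CUBIC)
A=np.hstack([f(b["image"],170,345,115,200,500),f(w["image"],225,310,115,200,300)])
cv2.imwrite("pics/z.png",A[:,:,::-1])
```

```text
cam in tool [  66.2   -0.1 -166.2] [[-0.   1.   0.2]
 [ 1.   0.   0. ]
 [ 0.   0.2 -1. ]] 277.4463171945675
eye [ 601.3 -153.1  496.2]
bar px [173 179 172] mat [193 191 176]Traceback (most recent call last):
  File "<stdin>", line 15, in <module>
    return _wrapfunc(a, 'argmax', axis=axis, out=out, **kwds)
    return bound(*args, **kwds)
ValueError: attempt to get argmax of an empty sequence
```

Run:
```python
from h import *
import pickle
np.set_printoptions(precision=1,suppress=True)
b,w=pickle.load(open("v.pkl","rb"))
im=cv2.bilateralFilter(b["image"],5,25,2).astype(int)
m=((im[:,:,1]-im[:,:,0]>=2)&(im[:,:,1]>130)).astype(np.uint8); m[:100]=0;m[215:]=0;m[:,:170]=0;m[:,345:]=0
m=cv2.morphologyEx(m,cv2.MORPH_OPEN,np.ones((3,3)))
n,L,S,C=cv2.connectedComponentsWithStats(m)
if n>1:
    k=1+np.argmax(S[1:,4]);print(S[k],C[k])
    c=cv2.boxPoints(cv2.minAreaRect(np.argwhere(L==k)[:,::-1].astype(np.float32)));X=np.array([onz(b,u,92) for u in c]);print("bar corners",c,X,X.mean(0))
im=w["image"].astype(int); m=((im[:,:,0]-im[:,:,2]>40)).astype(np.uint8);m[:, :240]=0;m[:,300:]=0;m[:150]=0;m[250:]=0
P=np.argwhere(m)[:,::-1].astype(np.float32)
r=[(y,P[P[:,1]==y][:,0].mean(),P[P[:,1]==y][:,0].min(),P[P[:,1]==y][:,0].max()) for y in range(186,248,6)]
r=[x for x in r if x[1]==x[1]];print(np.array(r))
X=np.array([onz(w,(x[1],x[0]),48) for x in r]);f=np.polyfit(X[:,0],X[:,1],1);print("handle yaw",np.degrees(np.arctan(f[0])),f,X[[0,-1]])
def crop(p,c0,r0,cw,o,pts):
    k=o/cw; A=np.ascontiguousarray(cv2.resize(p["image"][r0:r0+cw*300//o,c0:c0+cw],(o,300),interpolation=cv2.INTER_CUBIC))
    for Q,col in pts:
        q=np.array([(proj(p,x)-[c0,r0]+.5)*k for x in Q]).astype(np.int32); cv2.polylines(A,[q],True,col,1)
    return A
# model overlays
bc=np.array([538.,-163,80]);R=Ro.from_euler('z',10.6,degrees=True).as_matrix()
bar=[bc+R@[x*15,y*90,12] for x,y in((1,1),(1,-1),(-1,-1),(-1,1))]
pl=[bc+R@[x*45,y*130,-72] for x,y in((1,1),(1,-1),(-1,-1),(-1,1))]
mc=np.array([556.,155,48]);M=Ro.from_euler('z',34.6,degrees=True).as_matrix()
disc=[mc+M@[16*np.cos(a),16*np.sin(a),42] for a in np.linspace(0,6.28,30)]
blk=[mc+M@[x*21,y*18,26] for x,y in((1,1),(1,-1),(-1,-1),(-1,1))]
print("disc px",proj(w,mc+[0,0,42]))
A=np.hstack([crop(b,170,115,175,500,[(bar,(255,0,0)),(pl,(0,0,255))]),crop(w,225,125,85,300,[(disc,(255,0,0)),(blk,(0,255,0))])])
cv2.imwrite("pics/z.png",A[:,:,::-1])
```

```text
[ 194  152  124   30 2480] [255.8 166.4]
bar corners [[193.5 161.4]
 [316.  151.2]
 [317.7 171.4]
 [195.2 181.6]] [[ 534.5  -71.    92. ]
 [ 581.6 -243.2   92. ]
 [ 553.2 -252.5   92. ]
 [ 505.   -77.4   92. ]] [ 543.6 -161.1   92. ]
[[186.  266.5 260.  273. ]
 [192.  266.  260.  272. ]
 [198.  265.5 259.  272. ]
 [204.  264.5 258.  271. ]
 [210.  264.  258.  270. ]
 [216.  263.  257.  269. ]
 [222.  263.  257.  269. ]
 [228.  262.  256.  268. ]
 [234.  261.5 256.  267. ]
 [240.  261.  255.  267. ]
 [246.  260.  254.  266. ]]
handle yaw 28.904196815025628 [   0.6 -164.6] [[541.2 134.3  48. ]
 [459.6  89.4  48. ]]
disc px [260.9 174.5]
```

View pics/z.png

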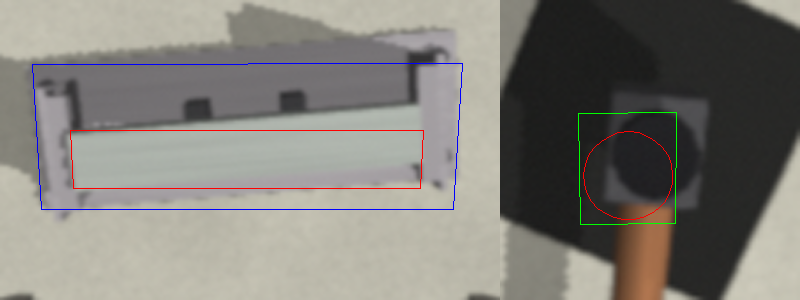

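Measured results:
- **Bar:** its colour fit is 180 x 30 mm, as it should be. The centre is at (543.6, -161.1) with yaw 15.3°.
- **Mallet:** the black face is at wrist pixel (269,168.4) and the handle yaw is 28.9°.

The red overlays were my earlier guesses and were off by 10 mm or more. I'll grasp with the corrected values.

Run:
```python
from h import *
import pickle
np.set_printoptions(precision=2,suppress=True)
b,w=pickle.load(open("v.pkl","rb"))
m=onz(w,(269,168.4),90);print("mallet",m, "handle line y at x:",0.5522*m[0]-164.6)
assert np.hypot(m[0]-558,m[1]-150)<15
q=down(28.9)
robot.movep([m[0],m[1],130],q)
robot.move_linear([m[0],m[1],37],feed=80,until_force=8) and print("contact!")
robot.move_gripper(0.0)
s=robot.state();print(s["tool_pos"],s["opening"],s["gripper_force"],s["force"])
np.save("m.npy",s["tool_pos"])
robot.move_linear([m[0],m[1],150],feed=80)
robot.dwell(0.3);s=robot.state();print(s["force"],s["moment"],s["time"])
w2=vision.grab_frame("wrist");sc=vision.grab_frame("scene")
A=np.hstack([w2["image"],sc["image"]]);cv2.imwrite("pics/g.png",cv2.resize(A,(800,300),interpolation=cv2.INTER_AREA)[:,:,::-1])
```

```text
mallet [568.18 150.97  90.  ] handle line y at x: 149.15083643074107
[568.25 150.92  37.  ] 0.3900783275303445 29.96260106563568 [ 0.2  -0.31  0.3 ]
[ 0.06  0.05 -4.17] [ 0.03 -0.01  0.04] 9.1833
```

View pics/g.png

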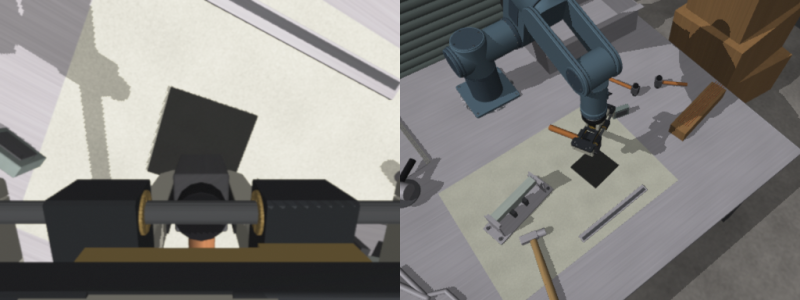

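The mallet is held level: 36 mm between the pads and 4.1 N of weight. Next is one careful tap at end a to calibrate the contact height and the overshoot.

```bash
cat >> h.py <<'E'
BC=np.array([543.6,-161.1]);YB=15.3
def end(s,d=68): t=np.radians(YB); return BC+s*d*np.array([-np.sin(t),np.cos(t)])
E
python3 - <<'E'
from h import *
np.set_printoptions(precision=2,suppress=True)
a=end(1);q=down(YB)
robot.movep([*a,150],q)
robot.move_linear([*a,129],feed=60)
s=robot.state();print(s["time"],s["tool_pos"],s["force"])
for f in (4,8,12):
    h=robot.move_linear([*a,115],feed=7,until_force=f);s=robot.state();print(h,s["time"],s["tool_pos"][2],s["force"],s["moment"])
E
```

```text
10.7667 [525.42 -95.01 128.38] [ 0.47 -0.84 -4.05]
True 11.775 123.17158704288 [0.45 0.17 6.56] [0.1  0.03 0.04]
True 12.2833 121.56563985639386 [-0.97  0.63  3.32] [ 0.03  0.13 -0.02]
True 12.9333 118.2380514411095 [-0.54 -0.11  3.75] [ 0.01  0.03 -0.01]
```

```bash
cat >> h.py <<'E'
def press(s,F=20.5,depth=4,feed=4,n=4,zmin=99):
    xy=end(s)
    for i in range(n):
        st=robot.state();z0=st["tool_pos"][2];c=st["force"][2]+4.1
        h=robot.move_linear([*xy,max(z0-depth,zmin)],feed=feed,until_force=F-c)
        st=robot.state();z=st["tool_pos"][2]
        print(" press",s,"t%.1f z%.2f->%.2f"%(st["time"],z0,z),h,"c0 %.1f c1 %.1f"%(c,st["force"][2]+4.1))
        if (h and z0-z<0.6) or z<zmin+.2: break
    return z
def go(s,z,zup=6):
    st=robot.state();p=st["tool_pos"]
    zt=max(p[2]+4,z)
    robot.move_linear([p[0],p[1],zt],feed=60)
    robot.move_linear([*end(s),zt],feed=220)
    if zt>z+1: robot.move_linear([*end(s),z],feed=60)
E
python3 - <<'E'
from h import *
press(1)
go(-1,126)
print(robot.state()["time"])
press(-1,n=3)
E
```

```text
press 1 t13.4 z118.24->118.10 True c0 7.8 c1 7.8
14.4833
 press -1 t15.8 z125.28->122.72 False c0 0.1 c1 10.4
 press -1 t16.6 z122.72->120.89 False c0 10.4 c1 13.8
 press -1 t17.2 z120.89->119.23 False c0 13.8 c1 15.2
```

Run:
```python
from h import *
zb=press(-1,depth=6,feed=6)
go(1,119.5); za=press(1,depth=6,feed=6)
print(za,zb,robot.state()["time"])
```

```text
press -1 t18.0 z119.23->116.19 False c0 15.2 c1 17.4
 press -1 t18.4 z116.19->114.90 True c0 17.4 c1 9.0
 press -1 t18.7 z114.90->114.89 True c0 9.0 c1 9.1
 press 1 t20.9 z119.74->115.49 False c0 0.6 c1 11.8
 press 1 t21.7 z115.49->111.68 False c0 11.8 c1 15.2
 press 1 t22.3 z111.68->106.98 True c0 15.2 c1 -0.4
 press 1 t23.5 z106.98->101.02 False c0 -0.4 c1 -0.7
101.01942636521368 114.89331220706899 23.4667
```

Run:
```python
from h import *
go(-1,119)
s=vision.grab_frame("scene");t=vision.grab_frame("top")
A=np.hstack([cv2.resize(s["image"][210:330,80:240],(400,300),interpolation=cv2.INTER_CUBIC),cv2.resize(t["image"][165:255,305:425],(400,300),interpolation=cv2.INTER_CUBIC)])
cv2.imwrite("pics/k.png",A[:,:,::-1]);print(robot.state()["time"],robot.state()["force"],robot.state()["tool_pos"])
```

```text
24.7833 [ 0.79421734  0.09102759 -4.03264622] [ 560.95670681 -224.95188647  118.75067805]
```

View pics/k.png

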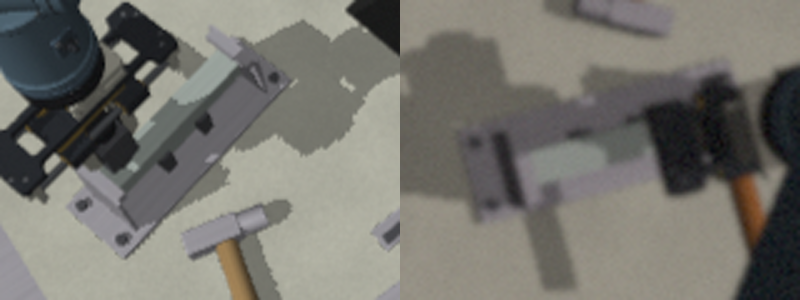

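The scene crop shows the bar still between the flanges, with its a end lower, and the mallet hiding the b end. I'll probe b.

Run:
```python
from h import *
press(-1,depth=6,feed=7,zmin=101,n=5)
```

```text
press -1 t25.8 z118.75->112.78 False c0 0.1 c1 -0.0
 press -1 t26.8 z112.78->106.81 False c0 -0.0 c1 1.3
 press -1 t27.8 z106.81->101.07 False c0 1.3 c1 -0.9
```

There was no resistance down to 101, so the bar has dropped. I'll move clear and look.

Run:
```python
from h import *
import pickle
np.set_printoptions(precision=1,suppress=True)
p=robot.state()["tool_pos"]
robot.move_linear([p[0],p[1],160],feed=120)
m=np.load("m.npy")
robot.movep([m[0],m[1],150],down(28.9))
s=vision.grab_frame("scene");t=vision.grab_frame("top")
for l in("bar_mid","bar_top_a","frame_floor"): print(l,marks(s,l),marks(t,l))
A=np.hstack([cv2.resize(s["image"][210:330,80:240],(400,300),interpolation=cv2.INTER_CUBIC),cv2.resize(t["image"][165:255,305:425],(400,300),interpolation=cv2.INTER_CUBIC)])
for z in (59+8,84+8):
    R=Ro.from_euler('z',YB,degrees=True).as_matrix()
    Q=[np.array([*BC,z])+R@[x*15,y*90,0] for x,y in((1,1),(1,-1),(-1,-1),(-1,1))]
    c=(255,0,0) if z<80 else (0,0,255)
    cv2.polylines(A,[((np.array([proj(s,x) for x in Q])-[80,210]+.5)*2.5).astype(np.int32)],True,c,1)
    cv2.polylines(A,[((np.array([proj(t,x) for x in Q])-[305,165]+.5)*3.333+[400,0]).astype(np.int32)],True,c,1)
cv2.imwrite("pics/k2.png",A[:,:,::-1]);print(robot.state()["time"],robot.state()["force"],robot.state()["opening"])
```

```text
bar_mid [([150.5, 256.3], 0.73)] [([372.0, 210.2], 0.86)]
bar_top_a [([127.6, 275.4], 0.89), ([169.4, 236.1], 0.86), ([278.6, 145.0], 0.59)] [([347.3, 216.6], 0.85), ([397.0, 200.7], 0.73)]
frame_floor [([154.3, 267.3], 0.65), ([185.2, 342.2], 0.46)] [([365.4, 205.8], 0.58)]
30.25 [-0.3  0.1 -3.9] 0.3834956160531977
```

View pics/k2.png

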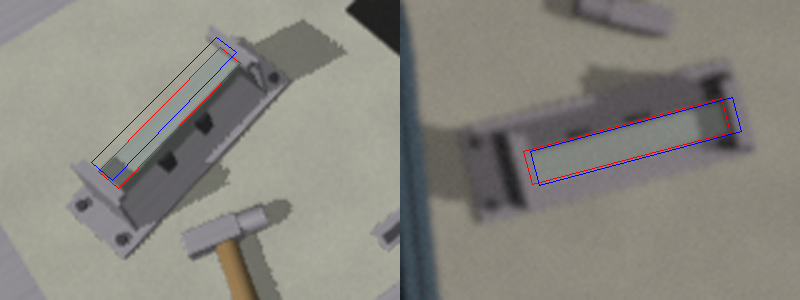

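The red outline, which is the bar lying level with its top at z = 67 mm, fits the bar in both views. The mallet also passed below 70 mm at both ends without contact, so the bar is free. Next I'll put the mallet back.

Run:
```python
from h import *
m=np.load("m.npy")
robot.move_linear([m[0],m[1],46],feed=80)
h=robot.move_linear([m[0],m[1],34],feed=6,until_force=3)
s=robot.state();print(h,s["tool_pos"],s["force"],s["moment"])
robot.move_gripper(0.9);robot.dwell(0.3)
robot.move_linear([m[0],m[1],150],feed=80)
robot.movep([m[0]-60,m[1]+20,270],down(28.9)); 
s=vision.grab_frame("scene");w=vision.grab_frame("wrist")
A=np.hstack([cv2.resize(s["image"][160:310,90:290],(400,300),interpolation=cv2.INTER_CUBIC),cv2.resize(w["image"],(400,300))])
cv2.imwrite("pics/f.png",A[:,:,::-1]);print(robot.state()["time"],robot.state()["force"])
```

```text
True [568.28108174 150.90228667  36.93332342] [-0.02828186 -0.23321878  7.17934664] [ 0.04209833  0.04142531 -0.00346793]
36.5833 [-0.08247171 -0.02770306 -0.33659067]
```

View pics/f.png

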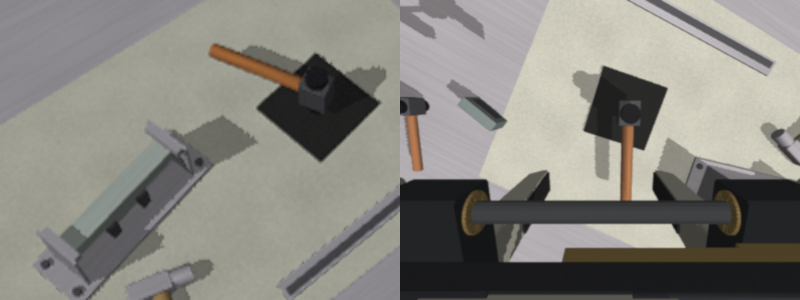

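The mallet stands upright on the pad, with its head at crop pixel (317,88). The bar lies low and level between the flanges, and nothing else has moved. I'll hand it in.

```bash
python3 -c "
from station import robot
print(robot.close_job())"
```

```text
the job is handed in; nothing more can be done
None
```

The job is handed in: by the last pictures the bar is free and level on the guide blocks, the mallet is back upright on its pad, and the ruler, hammer and magnet were left alone. It took about 37 s; taps were set to stop at 20.5 N, but I had no peak-force reading during the strokes.

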